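# Change the desk supply over through off

## Task

Change the desk's supply over with the push-and-turn bar handle on its switch box: press the handle down, turn it clockwise to centre off, where it springs up, and let go of it there for two full seconds; then press it and turn it on clockwise to the far end, and leave it sprung fully up there. Centre off is not marked and differs from switch to switch, so feel for it. Leave the knob of the dimmer and the other things on the desk as they are.

Things in the scene. Friction and masses are not known exactly. Their poses are not given: they have to be found in the camera images.
- switch_box: Grey plastic changeover switch box, 150 x 150 mm, 90 mm high, fixed to the desk, black bar handle on top, three black cable glands 20 mm out on its +x side. Origin: centre of its underside; z up; the handle's axis is vertical through it. A round black bezel, 80 mm across, 4 mm high, lies on top round the shaft.
- handle_grip (a point): Grip point on the handle's axis, 130 mm above the box's underside with the handle up. Upright black bar, 18 mm thick, 38 mm high, 54 mm long behind the axis and 60 mm ahead, the last 22 mm a 10 mm thick pointer. Its top is 16 mm above this point, its underside 22 mm below, 14 mm over the bezel when up. x: along the bar to the pointer; y: across the bar; z up.
- handle_turn (a joint): Turn in rad, clockwise from above: 0 = stop of the present feed (start), 2.30 = stop of the other. Pointer's yaw = box's yaw + 1.15 - turn. A hidden pin locks it unless pressed down; it can rise only at 0 to 0.1, in centre off and at 2.2 to 2.3. Off is a hidden notch with its middle between 0.85 and 1.45, new every time, 0.05 to either side. Friction 0.12 N m; stays where left.
- handle_push (a joint): Press depth in m: 0 = fully up, 0.012 = bottom. A spring lifts it with about 6 N at the top, 11 N at the bottom. It turns once pressed 0.010 or more. Between the three resting places it cannot rise above about 0.009, even if let go or lifted; in a resting place it rises to 0 and locks the turn.
- dimmer_box: Bystander, fixed: grey plastic dimmer box 130 x 130 mm, 80 mm high, with a round black knob (60 mm across, top 117 mm above the desk). Origin: centre of its underside. It and the switch box may stand either way round, left or right.
- dimmer_mark (a point): White mark near the rim of the dimmer's round knob, 28 mm from the knob's axis, on its top.
- mouse: Bystander, loose: black computer mouse 105 x 60 mm, 34 mm high. Origin: centre of its underside, long side along x.
- mug: Bystander, loose: white mug 80 mm across, 92 mm high, handle at +y. Origin: centre of its underside.
Not all that is in view belongs to the job. What is shaped like the switch_box but yellow is not meant.

How it is judged (in metres and radians):
On the way:
1. the handle stands sprung up in centre off (turn 0.7 to 1.6 rad, pressed less than 3 mm), let go of by the robot, for 1.5 s (value of joint handle_turn between 0.7 and 1.6 rad and value of joint handle_push below 0.003 m and contact force between each of the arm, the fingers and switch_box below 0.2 N), for 1.5 s.
At the end, for the whole second after the job is handed in: The handle has been turned to the far end (within 0.15 rad of the stop at 2.30), sprung up (pressed less than 3 mm), at rest and released; mouse and mug within 30 mm of where they stood, and the mark on the dimmer's knob within 8 mm (value of joint handle_turn above 2.15 rad and value of joint handle_push below 0.003 m and velocity of joint handle_turn between -0.05 and 0.05 rad/s and distance of each of mouse, mug from where it was at the start of the episode below 0.03 m and distance of dimmer_mark from where it was at the start of the episode below 0.008 m); the robot touches nothing.
It fails at once if the mouse or the mug is shifted by more than 30 mm (distance of any of mouse, mug from where it was at the start of the episode above 0.03 m).
It fails at once if the dimmer's knob is turned (its mark moved by more than 8 mm) (distance of dimmer_mark from where it was at the start of the episode above 0.008 m).
It also fails if it takes over 67 s, if anything falls off the work surface, if the arm or the gripper's body presses on something with over 40 N, if the wrist force passes 120 N, or if a joint passes its speed limit or range.

## Robot

A 6-joint arm with a two-finger parallel gripper is mounted at the origin on the work surface. World frame = base frame: x ahead of the robot, y to its left, z up, the work surface at z = 0. Lengths are in mm, angles in degrees, forces in N, time in s.
With the tool pointing down it reaches from about 350 to 850 mm from the base axis. Payload 8.1 kg.
Tool frame: the origin (TCP) lies on the centre line of the jaws, within the pads' length; the fingertips stand 11 mm ahead of it and the grasp point (between the pads) lies 8 mm behind it; z points along the fingers, y is the direction in which the jaws open and shut (so a half turn about z gives the same grasp; the last joint's range is limited). The gripper opens to 85 mm and grips with 20 to 120 N. Pads are 22 mm wide; open, the fingers measure 114 mm over their backs; the gripper's body (76 mm by 85 mm) begins 54 mm behind the grasp point. The pads swing forward as they close: fully open they stand 13 mm farther back than shut.
Start: joints at [72.342, 7.471, 85.268, -0, 87.261, -4.893], TCP at [132.554, 585.179, 242.292] pointing down, gripper open.
Joint ranges: [-169.43, 169.43], [-51.17, 129.36], [1.28, 143.12], [-76.62, 256.62], [0, 156.53], [-152.29, 152.29]. Speed limits (degrees/s): [136.94, 136.94, 159.86, 180, 180, 180].

## Interface

Orientations are given as [roll, pitch, yaw] about the fixed x, y, z axes, in that order (R = Rz(yaw) Ry(pitch) Rx(roll)).
In Python, from bench import telemetry, viewer, r gives the robot as it stands.
- The arm moves only by the shell command python3 -m inch 'ROWS' [FORCE]. ROWS is JSON, a list of rows, each a list of 3 entries, a list of its own where there are three numbers: the shift along the tool's x, y, z in cm, then the turn, a rotation vector about the tool's x, y, z in rad, then the opening, from 0 (shut) to 1 (fully open). A call has 1 to 20 rows; each row is the pose to reach, as a shift and turn from the pose commanded when the call began, along the tool's axes at that moment; what a row does not reach only later rows make up. A row lasts 1/10 s, in which the tool goes at most 50 mm and 8.59 degrees, less where a joint would pass 70% of its speed; a pose out of reach is approached as far as the arm can. A call with a gripper value outside its range is refused whole. The fingers move at their own pace and stop on an object; FORCE is the grip in N (left out, the last holds). Time passes only in rows, so rows that repeat a pose let the fingers close. It gives the time, the measured TCP pose, the force and the opening at its end, in the units of the state.
- telemetry.sense(): the state, without advancing time (a new reading comes with each control period).
- viewer.snapshot(name): name is "scene" or "top" or "wrist"; returns the picture (480x640x3 uint8, red, green, blue); there is no depth.
- viewer.camera_model(name): a dict with "fx", "fy", "cx", "cy" (pixels), "cam_to_world" (4x4, takes a point from camera to world coordinates); the wrist camera has in their place "mount" (4x4, takes a point from camera to tool coordinates, whose origin is the TCP and whose axes are the flange's). Camera axes: x right, y down, z forward; pixel columns grow to the right and rows downward; lengths in mm; the calibration is good to about 2 mm. A picture is of the moment at which its call begins: read the wrist's pose just before it. camera_model takes no time and is no camera call.
- r.hand_in(): hands the job in, once; it reports no verdict.
The state is a dict: "time": time; "joint_pos": joint angles; "qd": joint speeds; "joint_efforts": joint torques, N m; "tool_pos": TCP position; "tcp_rot": TCP orientation; "ft_force": force on the tool from outside, world axes, zero at the start; "wrist_torque": the same for the moment, N m; "finger_gap": finger opening in mm.
Only numpy, scipy, OpenCV 4.12 (cv2) and the standard library are available. Lean on these libraries where they do the work, as an engineer would, in place of code of your own. Each camera call takes 0.05 s, during which the arm holds its last target.

## Working session

There is one attempt and no reset: what is moved stays moved. The work goes in short steps, Python scripts to look and compute and a shell command to move; the robot and the scene stay as the last step left them, time stands still between calls to the robot, and variables do not carry over. Pictures are saved under pics/ and viewed, and the job is handed in when it is done.

```bash
ls; mkdir -p pics; python3 - <<'E'
from bench import telemetry, viewer, r
import cv2,json
s=telemetry.sense(); print(s)
for n in ["scene","top","wrist"]:
    im=viewer.snapshot(n); cv2.imwrite(f"pics/{n}0.png",im[:,:,::-1])
    print(n,viewer.camera_model(n))
E
```

```text
pics
{'time': 0.0, 'joint_pos': array([ 7.23425888e+01,  7.51590858e+00,  8.53305173e+01, -1.62737099e-03,
        8.72609408e+01, -4.89193012e+00]), 'qd': array([-0.066614  , -0.07937415, -0.0308831 ,  0.09208613,  0.10247843,
        0.02291249]), 'joint_efforts': array([ 2.15321570e-04, -5.69432080e+01, -5.00533891e+01, -3.00069132e-04,
        1.53812411e-02, -4.39016776e-05]), 'tool_pos': array([132.38980596, 584.66200763, 241.22419953]), 'tcp_rot': array([-1.79892886e+02, -7.53641613e-03,  1.67234591e+02]), 'ft_force': array([-0.21996137, -0.1633933 ,  0.06800569]), 'wrist_torque': array([-0.00346548, -0.00556803, -0.00031524]), 'finger_gap': 85.5398490714944}
scene {'fx': 450.4209204007145, 'fy': 450.4209204007145, 'cx': 318.65348102207764, 'cy': 231.59332223831385, 'cam_to_world': array([[ 7.91694203e-01,  4.67407153e-01, -3.93383835e-01,
         8.87468467e+02],
       [ 6.10646269e-01, -6.24637145e-01,  4.86764389e-01,
        -4.97894212e+02],
       [-1.82049984e-02, -6.25586917e-01, -7.79942041e-01,
         8.64975732e+02],
       [ 0.00000000e+00,  0.00000000e+00,  0.
[... 264 characters left out ...]
916e-01,  1.09245593e-01, -2.23311279e-02,
         7.29323823e+00],
       [-1.52565452e-04, -2.01602863e-01, -9.79467336e-01,
         9.73328557e+02],
       [ 0.00000000e+00,  0.00000000e+00,  0.00000000e+00,
         1.00000000e+00]])}
wrist {'fx': 380.4026468854909, 'fy': 380.4026468854909, 'cx': 317.28429563612957, 'cy': 241.70458779989804, 'mount': array([[-3.10887886e-04, -9.48243995e-01, -3.17542485e-01,
         8.13097328e+01],
       [ 9.99999515e-01, -5.91425624e-04,  7.87069675e-04,
        -1.43300090e+00],
       [-9.34136856e-04, -3.17542087e-01,  9.48243719e-01,
        -1.32498571e+02],
       [ 0.00000000e+00,  0.00000000e+00,  0.00000000e+00,
         1.00000000e+00]])}
```

View pics/scene0.png

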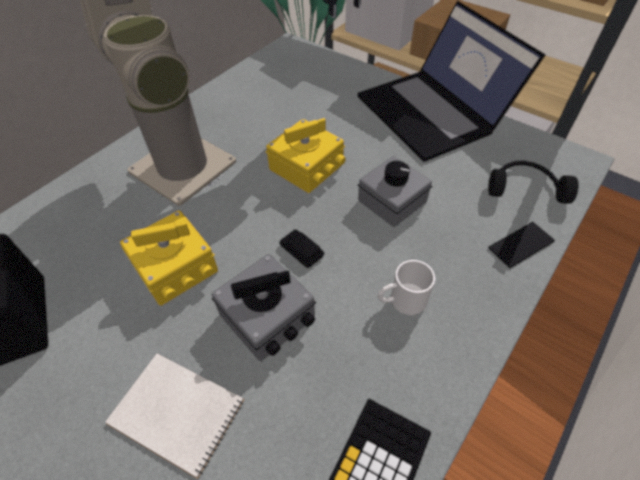

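View pics/top0.png

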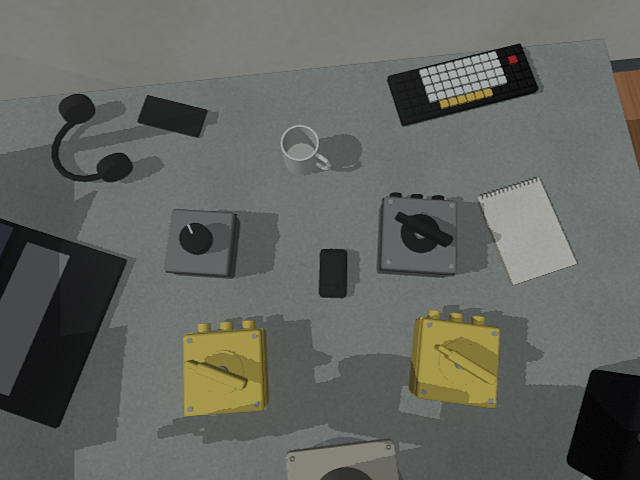

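View pics/wrist0.png

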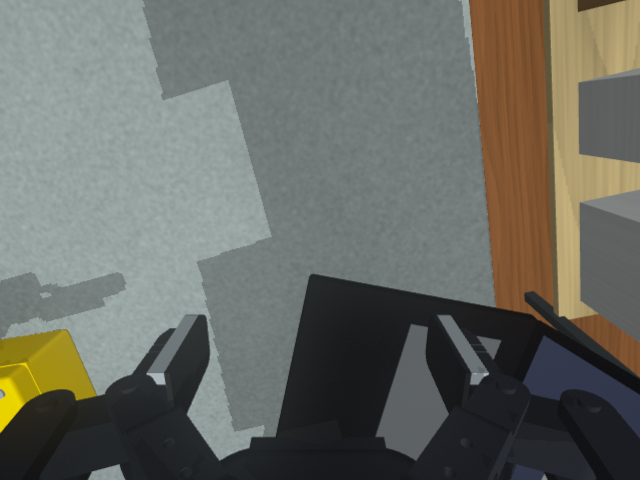

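The top view shows three boxes with bar handles: a grey one at (418,235) with black glands, and yellow ones at (225,368) and (457,360). Only the grey one fits the description. The grey box at (203,240) has a round knob, so it is the dimmer. I'll confirm this in an enlarged crop.

```bash
python3 - <<'E'
import cv2
im=cv2.imread("pics/top0.png"); c=im[180:290,300:480]
cv2.imwrite("pics/crop_top.png",cv2.resize(c,None,fx=4.4,fy=4.4,interpolation=cv2.INTER_CUBIC))
im=cv2.imread("pics/scene0.png"); c=im[245:365,200:330]
cv2.imwrite("pics/crop_scene.png",cv2.resize(c,None,fx=5,fy=5,interpolation=cv2.INTER_CUBIC))
E
```

```text
(no output)
```

View pics/crop_top.png

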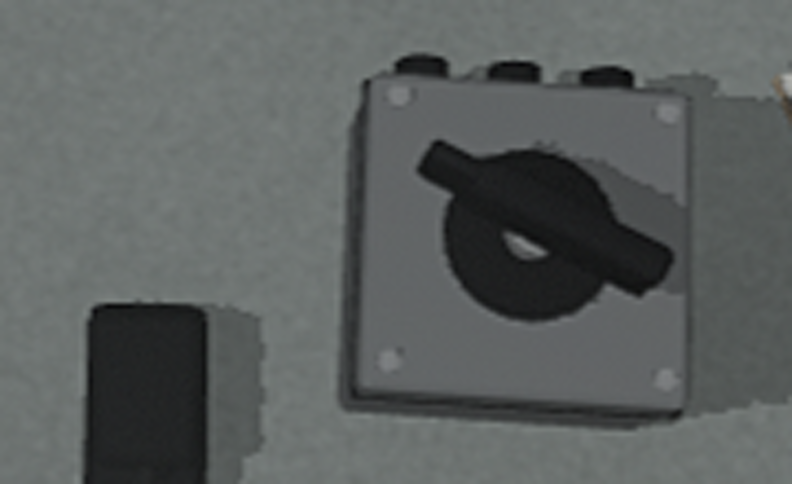

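View pics/crop_scene.png

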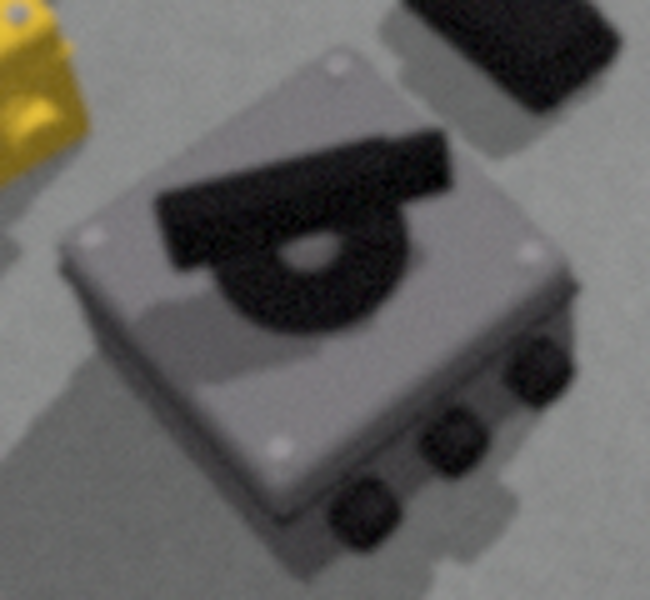

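The crops confirm it: the target is the grey box with black glands, with the bar's pointer toward the upper left (about crop (440,160)). Next I'll measure the axis and yaw from the bezel, the lid screws and the bar's top.

```bash
cat > h.py <<'E'
import numpy as np
from bench import telemetry, viewer, r
from scipy.spatial.transform import Rotation as R
def ray(name,uv,z,T=None):
    m=viewer.camera_model(name)
    if T is None: T=m["cam_to_world"]
    d=T[:3,:3]@np.array([(uv[0]-m["cx"])/m["fx"],(uv[1]-m["cy"])/m["fy"],1]); o=T[:3,3]
    return o+d*(z-o[2])/d[2]
def wristT(s):
    m=viewer.camera_model("wrist"); T=np.eye(4); T[:3,:3]=R.from_euler('xyz',s["tcp_rot"],degrees=True).as_matrix(); T[:3,3]=s["tool_pos"]
    return T@m["mount"]
E
python3 - <<'E'
from h import *
import cv2
def c(p,o=(300,180),f=4.4): return ((p[0]+.5)/f-.5+o[0],(p[1]+.5)/f-.5+o[1])
lid=[(368,80),(690,97),(683,410),(355,390)]
scr=[(400,95),(668,112),(666,380),(390,360)]
for n,P,z in(("lid",lid,88),("screws",scr,90)):
    W=np.array([ray("top",c(p),z)[:2] for p in P]); print(n,W.round(1).tolist(),W.mean(0).round(1))
    print([np.linalg.norm(W[i]-W[i-1]).round(1) for i in range(4)], [np.degrees(np.arctan2(*(W[a]-W[b])[::-1])).round(1) for a,b in((0,3),(1,2))],[np.degrees(np.arctan2(*(W[a]-W[b])[::-1])).round(1)-90 for a,b in((0,1),(3,2))])
# scene screws: crop x5 origin(200,245)
f=lambda p:c(p,(200,245),5)
W=np.array([ray("scene",f(p),90)[:2] for p in[(338,65),(530,252),(280,448),(92,236)]]);print("scene screws",W.round(1).tolist(),W.mean(0).round(1))
# bezel
im=viewer.snapshot("top")
g=im.max(2)[180:290,300:480]; m=(g<45).astype(np.uint8)
n,l,st,ce=cv2.connectedComponentsWithStats(m)
for i in range(1,n):
    if st[i][4]>150: print(st[i],ce[i]+[300,180])
i=[i for i in range(1,n) if st[i][0]<=118<=st[i][0]+st[i][2] and st[i][1]<=60<=st[i][1]+st[i][3] and st[i][4]>600][0]
ct=max(cv2.findContours((l==i).astype(np.uint8),cv2.RETR_EXTERNAL,cv2.CHAIN_APPROX_NONE)[0],key=cv2.contourArea)[:,0]+[300,180]
B=np.array([ray("top",p,94)[:2] for p in ct])
from scipy.optimize import least_squares
W=np.array([ray("top",c(p),90)[:2] for p in scr]).mean(0)
d=np.linalg.norm(B-W,axis=1); sel=B[abs(d-39)<4]
s=least_squares(lambda q:np.hypot(*(sel-q[:2]).T)-q[2],[*W,40],loss="soft_l1").x; print("bezel",s,len(sel))
H=np.array([ray("top",p,146)[:2] for p in ct])
# bar ends
for p in[(440,142),(420,170),(672,260),(640,297)]: print("bar",ray("top",c(p),146)[:2].round(1))
a=(ray("top",c((430,156)),146)+0)[:2]; b=ray("top",c((656,278)),146)[:2]; print("yaw",np.degrees(np.arctan2(*(a-b)[::-1])),np.linalg.norm(a-b),b+(a-b)/np.linalg.norm(a-b)*54)
for p,z,nm in(((300,148),92,"mug"),((333,272),34,"mouse"),((197,238),117,"dimmer")): print(nm,ray("top",p,z)[:2].round(0))
E
```

```text
lid [[585.5, -146.1], [560.7, -293.4], [417.3, -265.3], [442.6, -120.2]] [ 501.5 -206.3]
[np.float64(145.2), np.float64(149.3), np.float64(146.2), np.float64(147.3)] [np.float64(-10.3), np.float64(-11.1)] [np.float64(-9.5), np.float64(-9.900000000000006)]
screws [[576.1, -159.5], [554.3, -281.4], [431.3, -259.4], [454.1, -137.4]] [ 503.9 -209.4]
[np.float64(124.0), np.float64(123.8), np.float64(124.9), np.float64(124.1)] [np.float64(-10.2), np.float64(-10.1)] [np.float64(-10.200000000000003), np.float64(-10.599999999999994)]
scene screws [[452.5, -135.2], [574.3, -157.4], [552.4, -279.7], [429.6, -257.3]] [ 502.2 -207.4]
[  95   32   58   41 1390] [421.71079137 232.46618705]
[  19   69   28   41 1097] [332.97721057 269.21239745]
bezel [ 503.72822665 -208.52989421   38.4713825 ] 99
bar [ 538.5 -163.1]
bar [ 527.1 -152.7]
bar [ 476.1 -253.7]
bar [ 461.8 -237.5]
yaw 54.04492586342587 108.39582790340012 [ 500.83745169 -201.9244214 ]
mug [710.  12.]
mouse [452. -28.]
dimmer [537. 229.]
```

```bash
python3 -m inch '[[[0,0,-5],[0,0,0],1],[[0,0,-8],[0,0,0],1],[[-8,-6,-8],[0,0,0.15],1],[[-12,-9,-8],[0,0,0.3],1],[[-16,-12,-8],[0,0,0.45],1],[[-20,-15,-8],[0,0,0.6],1],[[-24,-18,-8],[0,0,0.75],1],[[-28,-21,-8],[0,0,0.9],1],[[-32,-24,-8],[0,0,1.05],1],[[-35,-28,-8],[0,0,1.2],1],[[-37,-32.5,-8],[0,0,1.35],1],[[-39,-37,-8],[0,0,1.5],1],[[-41,-41.5,-8],[0,0,1.65],1],[[-43,-46,-8],[0,0,1.8],1],[[-45,-50.5,-8],[0,0,1.94],1],[[-47,-55,-8],[0,0,1.94],1],[[-49,-59.5,-8],[0,0,1.94],1],[[-51,-64,-7],[0,0,1.94],1],[[-53.7,-69.2,-4],[0,0,1.94],1],[[-53.7,-69.2,0],[0,0,1.94],1]]'
```

```text
time: 2.2
tool_pos: [500.7, -193.9, 266.0]
tcp_rot: [179.6, -0.0, 56.0]
ft_force: [0.8, 0.2, -0.8]
finger_gap: 85.3
```

```bash
python3 -m inch '[[[0,0,0],[0,0,0],1],[[0,0,0],[0,0,0],1]]'; python3 - <<'E'
from h import *
import cv2
s=telemetry.sense(); im=viewer.snapshot("wrist"); cv2.imwrite("pics/w1.png",im[:,:,::-1])
print(s["time"],s["tool_pos"],s["tcp_rot"],s["joint_pos"],s["ft_force"]); np.save("w1.npy",wristT(s))
E
```

```text
time: 2.4
tool_pos: [498.1, -190.1, 261.8]
tcp_rot: [-179.8, 0.0, 56.0]
ft_force: [-0.4, 0.1, 0.8]
finger_gap: 85.2
2.4 [ 498.14848105 -190.1349434   261.78261602] [-1.79795819e+02  6.69780778e-03  5.59790262e+01] [-2.64148607e+01 -3.15040279e+00  9.41310055e+01  2.03888102e-02
  8.92226683e+01  7.60581234e+00] [-0.37669314  0.11285896  0.84232938]
```

View pics/w1.png

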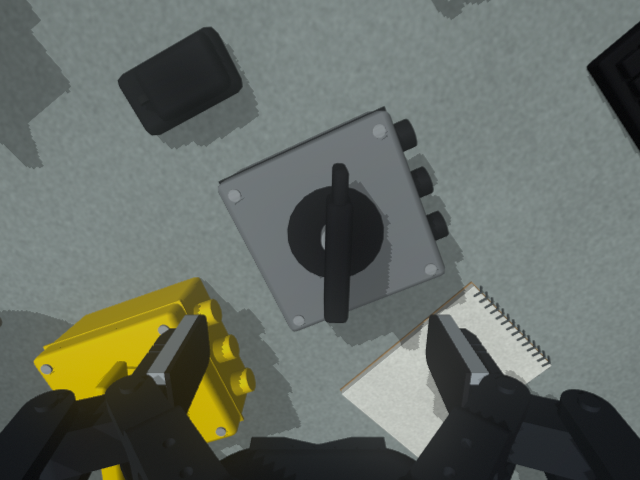

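The wrist view shows the grey box. Its screws are at (235,196), (380,131), (431,270) and (298,322), and the bar runs from (340,165) at the pointer to (336,322).

```bash
python3 - <<'E'
from h import *
import cv2
T=np.load("w1.npy"); im=cv2.imread("pics/w1.png")
W=np.array([ray("wrist",p,90,T)[:2] for p in[(235,196),(380,131),(431,270),(298,322)]]);print(W.round(1).tolist(),W.mean(0),[np.linalg.norm(W[i]-W[i-1]).round(1) for i in range(4)])
print("yaw",[np.degrees(np.arctan2(*(W[a]-W[b])[::-1])) for a,b in((1,0),(2,3))])
for p in [(339.5,164),(336.5,322)]: print(ray("wrist",p,146,T))
a=ray("wrist",(339.5,164),146,T)[:2];b=ray("wrist",(336.5,322),146,T)[:2];u=(a-b)/np.linalg.norm(a-b);print(np.linalg.norm(a-b),np.degrees(np.arctan2(u[1],u[0])),b+54*u)
s=telemetry.sense();print(s["tool_pos"],s["tcp_rot"],s["qd"])
E
```

```text
[[453.0, -138.0], [576.6, -160.3], [553.5, -283.9], [429.0, -261.5]] [ 503.03656286 -210.92153409] [np.float64(125.8), np.float64(125.6), np.float64(125.7), np.float64(126.5)]
yaw [np.float64(-10.245198471846047), np.float64(-10.20926682580264)]
[ 538.42466139 -156.6308      146.        ]
[ 473.79989216 -252.13381325  146.        ]
115.3134265282626 55.91466029507128 [ 504.06295556 -207.41081029]
[ 498.93090436 -189.68877126  263.46421398] [-1.79963186e+02 -1.60255204e-02  5.60538127e+01] [ 1.37389063 -1.6104553  -1.13119621  0.01719792  0.06562645 -0.16830964]
```

```bash
python3 -m inch '[[[-1.3,1.4,2],[0,0,0],1],[[-1.3,1.4,5],[0,0,0],1],[[-1.3,1.4,8],[0,0,0],1],[[-1.3,1.4,8],[0,0,0],1],[[-1.3,1.4,8],[0,0,0],1],[[-1.3,1.4,8],[0,0,0],1]]'; python3 - <<'E'
from h import *
import cv2
s=telemetry.sense(); im=viewer.snapshot("wrist"); cv2.imwrite("pics/w2.png",im[:,:,::-1])
print(s["time"],s["tool_pos"],s["tcp_rot"],s["qd"]); np.save("w2.npy",wristT(s))
E
```

```text
time: 3.05
tool_pos: [504.9, -208.6, 186.4]
tcp_rot: [179.8, -0.0, 56.1]
ft_force: [-0.0, 0.2, 0.3]
finger_gap: 85.5
3.05 [ 504.90102556 -208.55562226  186.40045815] [ 1.79759772e+02 -3.18595530e-02  5.61414939e+01] [-0.29519837 -0.04468155 -0.28896262  0.04370344 -0.27965313 -0.09943135]
```

View pics/w2.png

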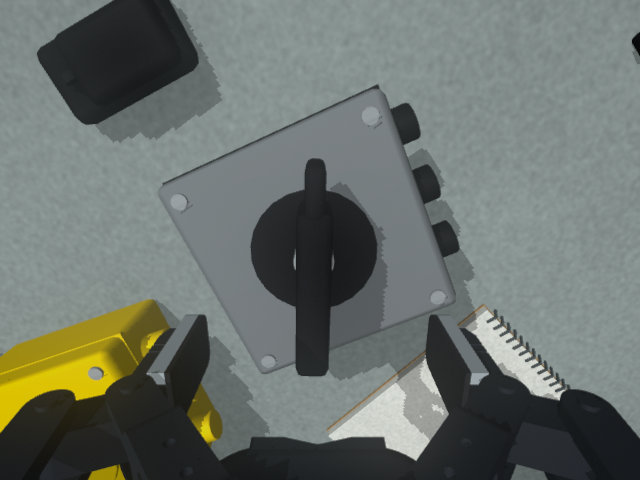

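The bar lies centred between the jaws, from (315,160) to (312,375), and parallel to them. One more axis check, then I'll go down.

```bash
python3 - <<'E'
from h import *
T=np.load("w2.npy")
W=np.array([ray("wrist",p,90,T)[:2] for p in[(179.5,202.5),(371.5,117),(438,298),(268,363)]]);print(W.mean(0),[np.linalg.norm(W[i]-W[i-1]).round(1) for i in range(4)])
a=ray("wrist",(315.5,158),146,T)[:2];b=ray("wrist",(311.5,376),146,T)[:2];u=(a-b)/np.linalg.norm(a-b);print(np.linalg.norm(a-b),np.degrees(np.arctan2(u[1],u[0])),b+54*u)
s=telemetry.sense();print(s["tool_pos"],s["tcp_rot"])
e=np.array([503.4,-208.8])-s["tool_pos"][:2];y=np.radians(s["tcp_rot"][2]);print(e@[np.cos(y),np.sin(y)],e@[np.sin(y),-np.cos(y)])
E
```

```text
[ 502.38878274 -210.90731393] [np.float64(126.0), np.float64(125.6), np.float64(125.1), np.float64(126.2)]
116.15136055548633 54.96813103358699 [ 503.84377431 -207.98800738]
[ 504.92840305 -208.75683464  186.3232809 ] [ 1.79746616e+02 -3.03905738e-02  5.61256984e+01]
-0.8877288174526762 -1.2449163302435717
```

```bash
python3 -m inch '[[[-0.1,-0.1,2],[0,0,0],1],[[-0.1,-0.1,4],[0,0,0],1],[[-0.1,-0.1,5.5],[0,0,0],1],[[-0.1,-0.1,6.2],[0,0,0],1],[[-0.1,-0.1,6.2],[0,0,0],1],[[-0.1,-0.1,6.2],[0,0,0],1]]' 30; python3 -m inch '[[[0,0,0],[0,0,0],0.3],[[0,0,0],[0,0,0],0.2],[[0,0,0],[0,0,0],0.1],[[0,0,0],[0,0,0],0],[[0,0,0],[0,0,0],0],[[0,0,0],[0,0,0],0],[[0,0,0],[0,0,0],0]]' 30
```

```text
time: 3.7
tool_pos: [502.6, -209.1, 122.3]
tcp_rot: [179.9, -0.0, 56.1]
ft_force: [-0.0, 0.9, 1.0]
finger_gap: 85.4
time: 4.4
tool_pos: [502.2, -208.9, 121.5]
tcp_rot: [180.0, -0.0, 56.1]
ft_force: [0.7, -0.1, 1.9]
finger_gap: 17.9
```

```bash
python3 -m inch '[[[0,0,0.6],[0,0,0],0],[[0,0,1.2],[0,0,0],0],[[0,0,1.2],[0,0,0],0],[[0,0,1.2],[0,0,0],0]]' 40
```

```text
time: 4.8
tool_pos: [502.4, -209.1, 110.5]
tcp_rot: [179.9, 0.0, 56.1]
ft_force: [-2.8, 0.5, 10.8]
finger_gap: 17.6
```

```bash
python3 -m inch '[[[0,0,0.03],[0,0,0.1],0],[[0,0,0.03],[0,0,0.2],0],[[0,0,0.03],[0,0,0.3],0],[[0,0,0.03],[0,0,0.4],0],[[0,0,0.03],[0,0,0.5],0],[[0,0,0.03],[0,0,0.6],0],[[0,0,0.03],[0,0,0.7],0],[[0,0,0.03],[0,0,0.78],0],[[0,0,0.03],[0,0,0.78],0],[[0,0,0.03],[0,0,0.78],0],[[0,0,0.03],[0,0,0.78],0]]'; python3 - <<'E'
from h import *
s=telemetry.sense();print(s["ft_force"],s["wrist_torque"],s["tool_pos"],s["tcp_rot"],s["joint_pos"][5])
E
```

```text
time: 5.9
tool_pos: [502.1, -208.5, 110.1]
tcp_rot: [-180.0, -0.0, 11.4]
ft_force: [-4.1, 3.2, 9.8]
finger_gap: 17.6
[-4.13833191  3.21343779  9.75166989] [ 0.84121363  0.95212377 -0.07167919] [ 502.11117542 -208.51924494  110.10357563] [-1.79972575e+02 -1.03869427e-02  1.13906515e+01] 50.626576879353614
```

```bash
python3 -m inch '[[[0,0,0],[0,0,0.05],0],[[0,0,-0.3],[0,0,0.05],0],[[0,0,-0.6],[0,0,0.05],0],[[0,0,-0.6],[0,0,0.05],0]]'
```

```text
time: 6.3
tool_pos: [501.9, -208.2, 113.2]
tcp_rot: [-179.9, 0.0, 8.5]
ft_force: [7.8, -0.1, -11.3]
finger_gap: 17.8
```

```bash
python3 -m inch '[[[0,0,0.6],[0,0,0],0],[[0,0,0.6],[0,0,0.06],0],[[0,0,0.6],[0,0,0.06],0],[[0,0,0.1],[0,0,0.06],0],[[0,0,0.1],[0,0,0.06],0],[[0,0,0.1],[0,0,0.06],0]]'
```

```text
time: 6.9
tool_pos: [502.2, -208.6, 115.0]
tcp_rot: [-180.0, -0.0, 5.1]
ft_force: [-2.2, 3.3, 9.1]
finger_gap: 17.5
```

Force is up at +9 N and z is 115, so the handle is rising freely in the notch. I'll lift on to the top.

```bash
python3 -m inch '[[[0,0,-0.3],[0,0,0],0],[[0,0,-0.6],[0,0,0],0],[[0,0,-0.6],[0,0,0],0],[[0,0,-0.6],[0,0,0],0]]'; python3 - <<'E'
from h import *
s=telemetry.sense();print(s["ft_force"],s["wrist_torque"],s["tool_pos"],s["tcp_rot"])
E
```

```text
time: 7.3
tool_pos: [502.1, -208.6, 120.6]
tcp_rot: [-180.0, -0.0, 5.1]
ft_force: [-1.7, 2.4, 6.3]
finger_gap: 17.5
[-1.74012276  2.42927368  6.31781178] [ 0.6168622   0.34939035 -0.18748308] [ 502.10728473 -208.62330405  120.61269947] [-1.79980363e+02 -1.31361349e-02  5.09146605e+00]
```

```bash
python3 -m inch '[[[0,0,0],[0,0,0],0.3],[[0,0,0],[0,0,0],0.6],[[0,0,0],[0,0,0],1],[[0,0,0],[0,0,0],1],[[0,0,0],[0,0,0],1],[[0,0,0],[0,0,0],1],[[0,0,-2],[0,0,0],1],[[0,0,-5],[0,0,0],1],[[0,0,-6],[0,0,0],1],[[0,0,-6],[0,0,0],1],[[0,0,-6],[0,0,0],1],[[0,0,-6],[0,0,0],1],[[0,0,-6],[0,0,0],1],[[0,0,-6],[0,0,0],1],[[0,0,-6],[0,0,0],1],[[0,0,-6],[0,0,0],1],[[0,0,-6],[0,0,0],1],[[0,0,-6],[0,0,0],1],[[0,0,-6],[0,0,0],1],[[0,0,-6],[0,0,0],1]]'; python3 - <<'E'
from h import *
import cv2
s=telemetry.sense(); im=viewer.snapshot("wrist"); cv2.imwrite("pics/w3.png",im[:,:,::-1])
print(s["time"],s["tool_pos"],s["tcp_rot"],s["ft_force"],s["joint_pos"][5]); np.save("w3.npy",wristT(s))
E
```

```text
time: 9.3
tool_pos: [502.0, -208.9, 180.1]
tcp_rot: [180.0, -0.0, 5.1]
ft_force: [-0.5, -0.3, 0.4]
finger_gap: 85.3
9.3 [ 502.03632961 -208.85250665  180.06184652] [ 1.79996916e+02 -4.83354150e-03  5.08604634e+00] [-0.46881274 -0.31268042  0.39617891] 56.92300774902241
```

View pics/w3.png

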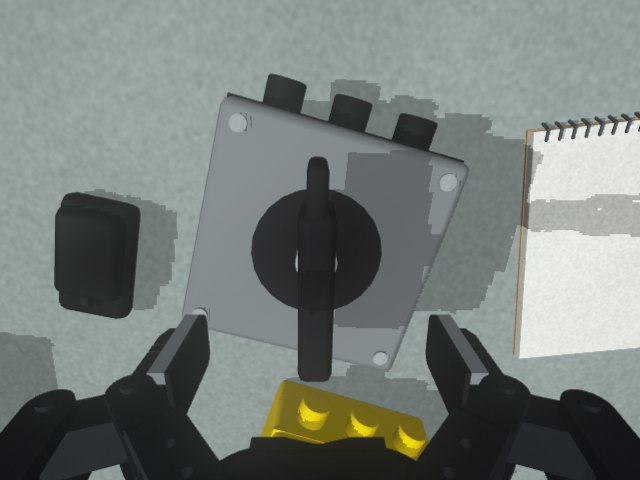

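The handle, from (317,157) to (314,380), is clear of the jaws and still parallel to the tool. I'll check its height by its apparent length while I keep waiting.

```bash
python3 - <<'E'
from h import *
T=np.load("w3.npy")
for z in (134,137,146):
    a=ray("wrist",(317.5,156.5),z,T)[:2];b=ray("wrist",(314,381),z,T)[:2];u=(a-b)/np.linalg.norm(a-b);print(z,np.linalg.norm(a-b),np.degrees(np.arctan2(u[1],u[0])),b+54*u)
E
python3 -m inch '[[[0,0,0],[0,0,0],1],[[0,0,0],[0,0,0],1],[[0,0,0],[0,0,0],1],[[0,0,0],[0,0,0],1],[[0,0,0],[0,0,0],1],[[0,0,0],[0,0,0],1],[[0,0,0],[0,0,0],1],[[0,0,0],[0,0,0],1],[[0,0,0],[0,0,0],1],[[0,0,0],[0,0,0],1]]'
```

```text
134 124.01947007621207 4.167851180593502 [ 495.12044967 -209.73107935]
137 121.93591868928115 4.167851180593513 [ 497.4997004  -209.55285039]
146 115.68526452848863 4.167851180593508 [ 504.63745261 -209.01816351]
time: 10.35
tool_pos: [502.0, -208.8, 180.0]
tcp_rot: [180.0, 0.0, 5.1]
ft_force: [-0.3, 1.0, -0.0]
finger_gap: 85.6
```

At z = 146 the bar measures 115.7 mm, close to the true 114, so the handle is fully up. It has been released for more than 2.5 s. Regrip and press.

```bash
python3 -m inch '[[[0,0,2],[0,0,0],1],[[0,0,4],[0,0,0],1],[[0,0,5.5],[0,0,0],1],[[0,0,5.8],[0,0,0],1],[[0,0,5.8],[0,0,0],1],[[0,0,5.8],[0,0,0],0.3],[[0,0,5.8],[0,0,0],0.1],[[0,0,5.8],[0,0,0],0],[[0,0,5.8],[0,0,0],0],[[0,0,5.8],[0,0,0],0],[[0,0,5.8],[0,0,0],0],[[0,0,5.8],[0,0,0],0]]' 40; python3 -m inch '[[[0,0,0.6],[0,0,0],0],[[0,0,1.2],[0,0,0],0],[[0,0,1.25],[0,0,0],0],[[0,0,1.25],[0,0,0],0]]' 40
```

```text
time: 11.55
tool_pos: [502.2, -208.6, 122.5]
tcp_rot: [-180.0, -0.0, 5.1]
ft_force: [-0.8, 3.2, 5.6]
finger_gap: 17.2
time: 11.95
tool_pos: [502.5, -208.7, 110.6]
tcp_rot: [-180.0, -0.1, 5.1]
ft_force: [-2.6, 3.8, 11.1]
finger_gap: 17.5
```

```bash
python3 -m inch '[[[0,0,0.05],[0,0,0.1],0],[[0,0,0.05],[0,0,0.2],0],[[0,0,0.05],[0,0,0.3],0],[[0,0,0.05],[0,0,0.4],0],[[0,0,0.05],[0,0,0.5],0],[[0,0,0.05],[0,0,0.6],0],[[0,0,0.05],[0,0,0.7],0],[[0,0,0.05],[0,0,0.8],0],[[0,0,0.05],[0,0,0.9],0],[[0,0,0.05],[0,0,1.0],0],[[0,0,0.05],[0,0,1.1],0],[[0,0,0.05],[0,0,1.2],0],[[0,0,0.05],[0,0,1.3],0],[[0,0,0.05],[0,0,1.36],0],[[0,0,0.05],[0,0,1.39],0],[[0,0,0.05],[0,0,1.39],0],[[0,0,0.05],[0,0,1.39],0]]'; python3 - <<'E'
from h import *
s=telemetry.sense();print(s["ft_force"],s["wrist_torque"],s["tool_pos"],s["tcp_rot"],s["joint_pos"][5])
E
```

```text
time: 13.65
tool_pos: [502.8, -208.5, 110.4]
tcp_rot: [-179.9, -0.0, -74.5]
ft_force: [-0.6, 5.7, 11.8]
finger_gap: 18.0
[-0.63664466  5.70638868 11.7888977 ] [ 1.16137052  0.43608628 -0.07218932] [ 502.83831998 -208.48947594  110.42049597] [-1.79902799e+02 -1.14266947e-02 -7.45395840e+01] 136.5661078010725
```

```bash
python3 -m inch '[[[0,0,-0.4],[0,0,0],0],[[0,0,-0.8],[0,0,0],0],[[0,0,-1.1],[0,0,0],0],[[0,0,-1.1],[0,0,0],0],[[0,0,-1.1],[0,0,0],0]]'
```

```text
time: 14.15
tool_pos: [502.7, -208.4, 120.9]
tcp_rot: [-179.9, -0.0, -74.5]
ft_force: [0.4, 4.6, 6.0]
finger_gap: 17.6
```

It rises freely with 6 N at the top. Release and back off.

```bash
python3 -m inch '[[[0,0,0],[0,0,0],0.3],[[0,0,0],[0,0,0],0.6],[[0,0,0],[0,0,0],1],[[0,0,0],[0,0,0],1],[[0,0,0],[0,0,0],1],[[0,0,-2],[0,0,0],1],[[0,0,-6],[0,0,0],1],[[0,0,-8],[0,0,0],1],[[0,0,-8],[0,0,0],1],[[0,0,-8],[0,0,0],1],[[0,0,-8],[0,0,0],1],[[0,0,-8],[0,0,0],1]]'; python3 - <<'E'
from h import *
import cv2
s=telemetry.sense(); im=viewer.snapshot("wrist"); cv2.imwrite("pics/w4.png",im[:,:,::-1])
print(s["time"],s["tool_pos"],s["tcp_rot"],s["ft_force"]); np.save("w4.npy",wristT(s))
cv2.imwrite("pics/scene4.png",viewer.snapshot("scene")[:,:,::-1])
E
```

```text
time: 15.35
tool_pos: [501.2, -208.4, 198.3]
tcp_rot: [179.9, 0.1, -74.6]
ft_force: [0.2, 0.3, 0.3]
finger_gap: 85.2
15.35 [ 501.20475379 -208.40103621  198.32904378] [ 1.79886362e+02  1.07936994e-01 -7.45543647e+01] [0.20722606 0.29550771 0.26036925]
```

View pics/w4.png

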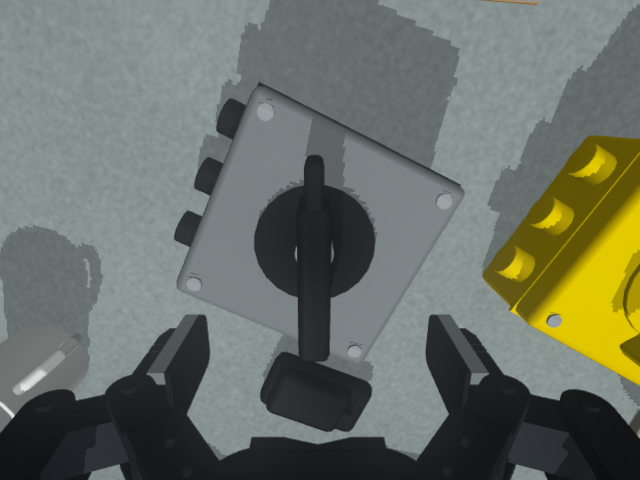

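View pics/scene4.png

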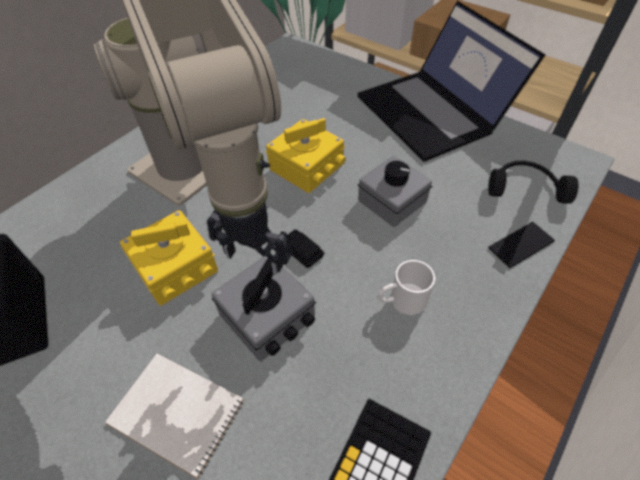

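The wrist view shows the bar turned and free of the jaws, from (315,155) to (313,360). In the scene view the mouse (300,248), the mug (410,288) and the dimmer knob (397,173) look as they did at the start. I'll check the bar's turn and height in numbers, and the bystanders by image difference, then raise the arm clear and hand in.

```bash
python3 - <<'E'
from h import *
import cv2
T=np.load("w4.npy")
for z in (134,146):
    a=ray("wrist",(315,154.5),z,T)[:2];b=ray("wrist",(313.5,360.5),z,T)[:2];u=(a-b)/np.linalg.norm(a-b);yw=np.degrees(np.arctan2(u[1],u[0]));print(z,np.linalg.norm(a-b),"yaw",yw,"turn",np.radians(-10.2-yw)+1.15)
A=cv2.imread("pics/scene0.png").astype(int);B=cv2.imread("pics/scene4.png").astype(int)
for n,(x0,y0,x1,y1) in dict(mouse=(285,225,328,270),mug=(375,255,440,318),dimmer=(355,155,435,220)).items(): print(n,abs(A-B)[y0:y1,x0:x1].mean().round(2),(abs(A-B)[y0:y1,x0:x1].max(2)>50).sum())
E
python3 -m inch '[[[0,0,-3],[0,0,0],1],[[0,0,-6],[0,0,0],1],[[0,0,-6],[0,0,0],1],[[0,0,-6],[0,0,0],1],[[0,0,-6],[0,0,0],1]]'
```

```text
134 122.98126191564592 yaw -75.10747220122722 turn 2.2828490990581063
146 115.47766400416855 yaw -75.10747220122722 turn 2.2828490990581063
mouse 6.66 50
mug 4.81 0
dimmer 4.01 0
time: 15.95
tool_pos: [501.4, -208.6, 258.5]
tcp_rot: [179.9, 0.1, -74.6]
ft_force: [0.8, 0.2, 0.2]
finger_gap: 85.4
```

```bash
python3 - <<'E'
from bench import r
print(r.hand_in())
E
```

```text
the job is handed in; nothing more can be done
None
```

I changed the supply over and handed the job in at about 16 s of the 67 s allowed. No verdict is reported.

- **Centre off:** I gripped and pressed the handle and turned it clockwise, lifting gently to feel for the notch. It stayed locked at about 0.83 rad, then rose freely at about 0.89 rad. I let go there for over 2.5 s with the jaws open. An image showed the bar clear of the jaws and fully up, measuring 115.7 mm against the true 114.
- **Far end:** I gripped and pressed it again and turned it on. It sprang up with 6 N at the top. After release, the last image gives a turn of 2.28 rad and a bar length of 115.5 mm, which again means fully up. The tool then stood about 260 mm up, with wrist force near zero.
- **Bystanders:** Comparing the first and last scene pictures, the mug and dimmer areas show no changed pixels. The mouse area shows 50, which I put down to the gripper overlapping that part of the view. The mouse looks unmoved in the picture, but I did not measure its position again.

The different views put the handle's axis up to about 3 mm apart, so I used an average. Side forces stayed below about 8 N in the readings after each move.

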